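Slide a board carrier over the step into a test fixture

ROBOT

A 7-joint arm with a two-finger parallel gripper is mounted at the origin on the work surface. World frame = base frame: x ahead of the robot, y to its left, z up, the work surface at z = 0. Lengths are in m, angles in rad, forces in N, time in s.
With the tool pointing down it reaches from about 0.425 to 1.025 m from the base axis. Payload 9.4 kg.
Tool frame: the origin (TCP) lies at the very end of the fingers, on their centre line; the grasp point (between the pads) lies 19 mm behind it; z points along the fingers, y is the direction in which the jaws open and shut (so a half turn about z gives the same grasp; the last joint's range is limited). The gripper opens to 93 mm and grips with 3 to 60 N. Pads are 15 mm wide; open, the fingers measure 128 mm over their backs; the gripper's body (75 mm by 188 mm) begins 65 mm behind the grasp point.
Start: joints at [1.196, 0.599, -0.003, 1.599, 0.002, 0.943, -0.08], TCP at [0.213, -0.693, 0.219] pointing down, gripper open.
Joint ranges: [-2.57, 2.57], [-0.35, 1.97], [-1.29, 1.29], [0.11, 2.56], [-1.05, 4.19], [0.11, 1.86], [-2.63, 2.63]. Speed limits (rad/s): [2.22, 2.22, 3.01, 3.01, 3.14, 3.14, 3.14].

INTERFACE

Orientations are given as a unit quaternion [x, y, z, w].
In Python, from rig import observe, snapshot, camera_info, hand_in gives the robot as it stands.
- The arm moves only by the shell command python3 -m inch 'ROWS' [OPENING]. ROWS is JSON, a list of rows, each a list of 6 numbers: the shift along the tool's x, y, z in cm, then the turn, a rotation vector about the tool's x, y, z in rad. In form: [[tx, ty, tz, rx, ry, rz], ...]. A call has exactly 8 rows; each row shifts and turns the pose as measured when the row begins, along the tool's axes as they then stand; what a row does not reach is not made up. A row lasts 1/12 s, in which the tool goes at most 41.7 mm and 7.16 degrees, less where a joint would pass 70% of its speed; a pose out of reach is approached as far as the arm can. A call with a gripper value outside its range is refused whole. OPENING is the opening in per cent of the stroke, from 0 (shut) to 100 (fully open), set as the call begins (- or left out, the last holds). The fingers move at their own pace and stop on an object; the grip force is fixed at half the most. Time passes only in rows, so rows that do not move let the fingers close, or fill a call up. It gives the time, the measured TCP pose, the force and the opening at its end, in the units of the state.
- observe(): the state, without advancing time (a new reading comes with each control period).
- snapshot(name): name is "scene" or "top" or "wrist"; returns the picture (384x512x3 uint8, red, green, blue); there is no depth.
- camera_info(name): a dict with "K" (3x3 intrinsics, pixels), "R" (3x3) and "t" (3): a world point X has camera coordinates R X + t. Camera axes: x right, y down, z forward; pixel columns grow to the right and rows downward; lengths in m; the calibration is good to about 2 mm. The wrist camera is an equidistant fisheye: a pixel r from the principal point sees the ray r / f radians off the axis. A picture is of the moment at which its call begins: read the wrist's pose just before it. camera_info takes no time and is no camera call; for the wrist camera it gives the pose at the moment of the call.
- hand_in(): hands the job in, once; it reports no verdict.
The state is a dict: "time": time; "q": joint angles; "joint_velocities": joint speeds; "effort": joint torques, N m; "ee_pos": TCP position; "eef_rot": TCP orientation; "wrist_force": force on the tool from outside, world axes, zero at the start; "ft_torque": the same for the moment, N m; "width": opening from 0.0 (shut) to 1.0 (fully open).
Only numpy, scipy, OpenCV 4.12 (cv2) and the standard library are available. Lean on these libraries where they do the work, as an engineer would, in place of code of your own. Each camera call takes 0.05 s, during which the arm holds its last target.

TASK

Slide the board carrier off the infeed plate, over the small step and along the test fixture's deck between its rails until it lies flat and square against the end stop; press it home there, firmly but gently (about 8 N for half a second), and let go. At the step tip up only the carrier's nose, so that it passes over the deck's edge while the heel still drags on the infeed plate; never ram or jam it against the fixture (20 N is too much). The loose capacitor can must stay standing on its pad on the board, and the jar, spare board and screwdriver must be left alone.

Things in the scene. Friction and masses are not known exactly. Their poses are not given: they have to be found in the camera images.
- infeed: Fixed bare aluminium plate, 200 long x 130 wide, flat top 20 mm above the bench, no rails. Origin on the bench under the middle of its delivery edge; +x is the direction of travel (level, towards the fixture), z up; the plate covers x = -200 to 0 mm.
- infeed_edge (a point): Middle of the infeed plate's delivery edge, on its top face. Axes as the infeed plate.
- fixture: Fixed test fixture, 225 long x 150 wide, after the infeed plate across a gap of 3 to 8 mm. Its flat deck, 23 mm above its origin, stands 3 to 5 mm higher than the infeed plate (differs from run to run), with a square, unbevelled edge. Origin below the middle of the deck's receiving edge; +x is the direction of travel (within 0.02 rad of the infeed plate's), z up.
- rail_mouth (a point): Centre line of the fixture at deck level where the rail lips begin, 35 mm past the deck's edge. Side rails, inner faces at y = +-53 mm, run from here to the stop; before it their entry flares to +-62 mm. Lips reach inward to y = +-47 mm, underside 20 mm, top 24 mm above the deck, so the carrier can enter only by sliding in. Axes as the fixture.
- deck_edge (a point): Middle of the deck's receiving edge, on the deck's top face. Axes as the fixture.
- stop_face (a point): Middle of the end stop's face, at deck level, 165 mm past the deck's edge. Axes as the fixture.
- end_stop: The end stop on the deck: rigid dark steel bar, 80 wide x 14 high; origin at stop_face. A black connector block 12 mm high stands behind it.
- carrier: Loose black carrier plate, 150 long (x) x 100 wide (y) x 8 thick, green circuit board on it (top 10 mm above the underside). 0.4 to 0.65 kg, balanced near the middle. Origin at the centre of the underside; +x to the nose (travel), z up. Starts flat on the infeed plate, nose 15 to 40 mm short of the edge, up to 6 mm off the centre line, 0.06 rad askew.
- carrier_nose (a point): Middle of the carrier's front (nose) lower edge, 75 mm ahead of its origin. Axes as the carrier.
- carrier_heel (a point): Middle of the carrier's rear (heel) lower edge, 75 mm behind its origin. Axes as the carrier.
- grip_bar (a point): Centre of the steel grip bar: 12 mm square, 70 mm long across the carrier (along y), on two posts at y = +-31 mm; 35 mm ahead of the carrier's origin, 42 mm above its underside, 26 mm free below it. Take it from above, fingers closing along the carrier's x. Rigid with the carrier: tilting the tool while gripping tilts the carrier. Axes as the carrier.
- can_seat (a point): Centre of the round copper pad (26 mm wide) on the board where the can stands: 45 mm behind the carrier's origin, 10 mm above its underside. Axes as the carrier.
- can: Loose grey capacitor can, 18 mm in diameter, 40 mm tall, 20 g, standing upright and unfastened on the pad. Origin at the centre of its foot, z up its axis.
- jar: Bystander: amber jar with metal cap, 56 mm in diameter, 75 mm tall, beyond the line as seen from the robot. Origin at the centre of its foot.
- spare_board: Bystander: bare green circuit board, 90 x 70 mm, up to 13 mm tall, lying on the robot's side of the line. Origin at the centre of its underside.
- screwdriver: Bystander: black-handled screwdriver, 160 mm long, lying beyond the line. Origin on its underside near the middle.

How it is judged:
On the way, in this order (a step that is already met when the one before it is completed fails the run):
1. the nose is over the deck, above its edge, while the heel still bears on the infeed plate (x of carrier_nose in the frame of deck_edge above 0.01 m and z of carrier_nose in the frame of deck_edge above -0.001 m and contact force between carrier and infeed above 0.2 N), for 0.15 s.
2. the carrier lies home on the deck and is pressed against the end stop with more than 3 N (x of carrier_nose in the frame of stop_face above -0.002 m and contact force between carrier and end_stop above 3 N), for 0.3 s.
At the end, for the whole second after the job is handed in: The carrier lies flat on the deck (nose and heel within 2 mm of deck height), nose within 2 mm of the end stop and square to it within 0.035 rad, released and at rest; the can stands upright (within 0.1 rad) within 12 mm of the centre of its pad (x of carrier_nose in the frame of stop_face above -0.002 m and z of each of carrier_nose, carrier_heel in the frame of stop_face below 0.002 m and z of carrier_heel in the frame of stop_face above -0.002 m and angle between the x axis of carrier and the x axis of fixture, either way round below 0.035 rad and angle between can's own z axis and vertical below 0.1 rad and distance between can and can_seat below 0.012 m and linear speed of each of carrier, can below 0.01 m/s); the robot touches nothing.
It fails at once if the can tips over (more than 0.3 rad) (angle between can's own z axis and vertical above 0.3 rad).
It fails at once if the carrier is rammed against the end stop with more than 20 N (contact force between carrier and end_stop above 20 N).
It fails at once if the carrier is jammed or forced against the fixture with more than 30 N, its weight and the push on the stop included (contact force between carrier and fixture above 30 N).
It fails at once if a bystander is moved more than 20 mm (distance of any of jar, spare_board, screwdriver from where it was at the start of the episode above 0.02 m).
It also fails if it takes over 69 s, if anything falls off the work surface, if the arm or the gripper's body presses on something with over 40 N, if the wrist force passes 120 N, or if a joint passes its speed limit or range.

## Working session

There is one attempt and no reset: what is moved stays moved. The work goes in short steps, Python scripts to look and compute and a shell command to move; the robot and the scene stay as the last step left them, time stands still between calls to the robot, and variables do not carry over. Pictures are saved under pics/ and viewed, and the job is handed in when it is done.

```bash
ls; mkdir -p pics; python3 - <<'E'
from rig import *
import cv2
print(observe())
for n in ["scene","top","wrist"]:
    ci=camera_info(n); print(n,ci)
    im=snapshot(n); cv2.imwrite(f"pics/{n}0.png",im[:,:,::-1])
E
```

```text
pics
{'time': 0.0, 'q': array([ 1.1963082 ,  0.60013253, -0.00253096,  1.60013545,  0.00183431,
        0.94288357, -0.07979872]), 'joint_velocities': array([-8.59328167e-04, -4.75607585e-05, -4.84527611e-04, -2.58589794e-04,
        1.11700412e-03, -5.66781615e-04,  1.94304670e-04]), 'effort': array([ 3.32112859e-04, -7.65078878e+01,  1.49685346e+00, -2.52354187e+01,
       -5.24435460e-02,  1.69672142e-02,  1.30897006e-04]), 'ee_pos': array([ 0.21254221, -0.69263416,  0.21775281]), 'eef_rot': array([ 9.88930262e-01,  1.48379008e-01, -2.02470521e-04, -7.52005030e-04]), 'wrist_force': array([ 0.83945761, -0.3378008 , -0.08535365]), 'ft_torque': array([ 0.00261365, -0.01939788, -0.00686797]), 'width': 0.999431238715612}
scene {'K': array([[397.52382827,   0.        , 257.8947463 ],
       [  0.        , 397.52382827, 191.46856094],
       [  0.        ,   0.        ,   1.        ]]), 'R': array([[ 0.46370694,  0.88598093, -0.00369739],
       [ 0.47997706, -0.25471498, -0.83948931],
       [-0.7447133 ,  0.38750235, -0.54336363]]), 't': array([-0.26303649, -0.20730691,  1.15892957])}
top {'K': array([[362.24759779,   0.        , 251.21398831],
       [  0.        , 362.24759779, 191.59288606],
       [  0.        ,   0.        ,   1.        ]]), 'R': array([[ 0.00302081, -0.99998834,  0.00376749],
       [-0.98458707, -0.00363306, -0.1748574 ],
       [ 0.17486905, -0.00318122, -0.98458656]]), 't': array([0.01084359, 0.58973879, 0.61034074])}
wrist {'K': array([[297.31863964,   0.        , 255.17281465],
       [  0.        , 297.31863964, 189.69031247],
       [  0.        ,   0.        ,   1.        ]]), 'R': array([[ 0.29314569, -0.95606691, -0.00129502],
       [-0.91440015, -0.28076499,  0.29162198],
       [-0.27917372, -0.08430356, -0.95653277]]), 't': array([-0.72354718, -0.03394112,  0.39119862])}
```

View pics/scene0.png

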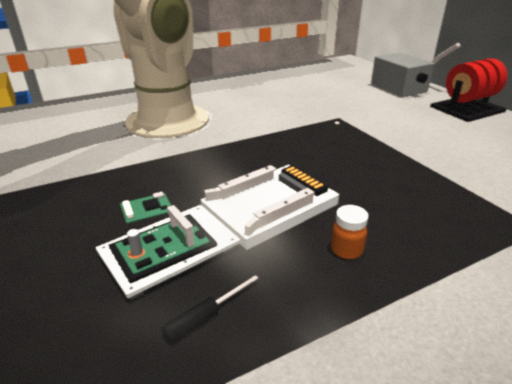

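View pics/top0.png

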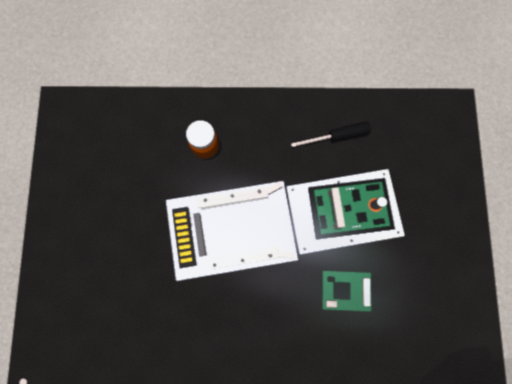

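View pics/wrist0.png

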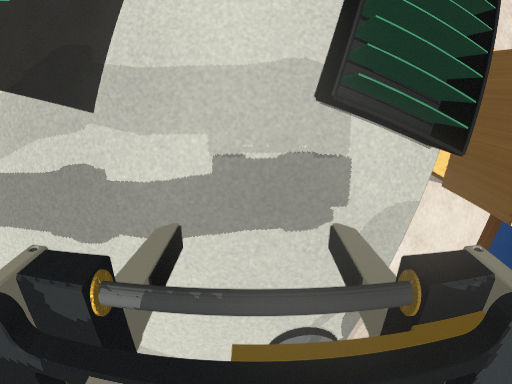

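```bash
cat > h.py <<'E'
import numpy as np, cv2
from rig import *
from scipy.spatial.transform import Rotation as Rot
def ray(ci,u,v,fish=False):
    K,R,t=map(np.asarray,(ci["K"],ci["R"],ci["t"]))
    x=(u-K[0,2])/K[0,0]; y=(v-K[1,2])/K[1,1]
    if fish:
        r=np.hypot(x,y); d=np.array([np.sin(r)*x/r,np.sin(r)*y/r,np.cos(r)]) if r>1e-9 else np.array([0,0,1.])
    else: d=np.array([x,y,1.])
    return -R.T@t, R.T@d
def onz(ci,u,v,z,fish=False):
    c,d=ray(ci,u,v,fish); return c+d*(z-c[2])/d[2]
def proj(ci,X,fish=False):
    K,R,t=map(np.asarray,(ci["K"],ci["R"],ci["t"])); c=R@np.asarray(X)+t
    if fish:
        a=np.arctan2(np.hypot(c[0],c[1]),c[2]); n=np.hypot(c[0],c[1]); p=c[:2]/n*a
    else: p=c[:2]/c[2]
    return p*K[0,0]+K[:2,2]
E
python3 - <<'E'
from h import *
im=cv2.imread("pics/top0.png")
c=im[160:290,155:415]; cv2.imwrite("pics/top0c.png",cv2.resize(c,None,fx=3,fy=3,interpolation=cv2.INTER_CUBIC))
im=cv2.imread("pics/scene0.png")
c=im[150:300,90:350]; cv2.imwrite("pics/scene0c.png",cv2.resize(c,None,fx=3,fy=3,interpolation=cv2.INTER_CUBIC))
ci=camera_info("top")
print(-ci["R"].T@ci["t"])
hsv=cv2.cvtColor(cv2.imread("pics/top0.png"),cv2.COLOR_BGR2HSV)
m=((hsv[:,:,2]>130)&(hsv[:,:,1]<60)).astype(np.uint8); 
n,l,s,ce=cv2.connectedComponentsWithStats(m)
for i in range(1,n):
    if s[i,4]>30: print(i,s[i],ce[i])
E
```

```text
[0.47388672 0.01492765 0.70401263]
1 [    0     0   512   384 58090] [253.30106731  79.14646239]
2 [186 120  29  27 604] [199.67549669 133.29470199]
3 [291 135  40  12 124] [310.14516129 140.26612903]
4 [  166   169   239   112 12102] [263.96760866 225.54338126]
5 [331 187  14  41 326] [337.87116564 207.3803681 ]
8 [377 197  10  11  85] [381.57647059 201.47058824]
10 [362 278   9  29 235] [366.36170213 291.69787234]
11 [326 300  12   8  83] [331.15662651 303.77108434]
12 [ 19 379   8   5  35] [ 22.77142857 381.2       ]
```

View pics/top0c.png

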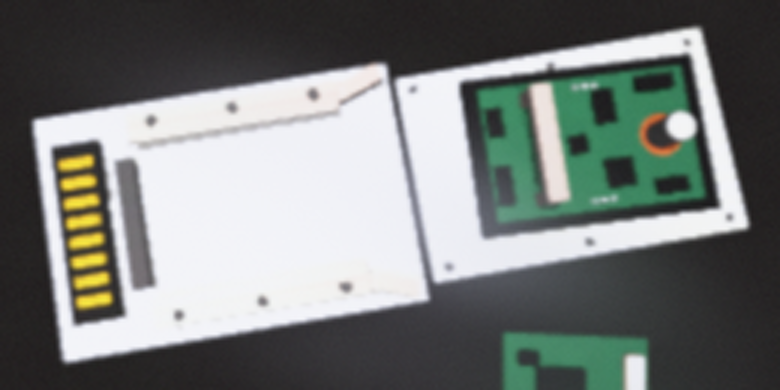

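View pics/scene0c.png

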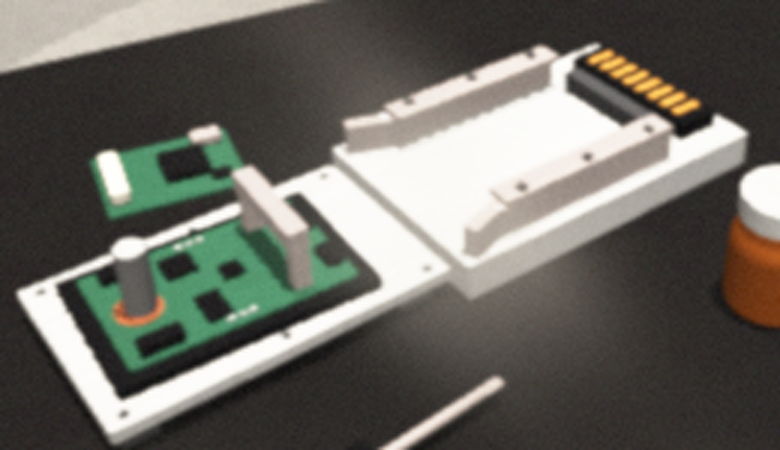

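```bash
cat >> h.py <<'E'
def edge(gray,p,q,sgn,w=4,trim=0.12,n=40):
    """line fit of the strongest step near segment p-q; sgn=+1: brighter to the right of p->q (image)"""
    p=np.array(p,float);q=np.array(q,float);d=(q-p)/np.linalg.norm(q-p);nn=np.array([-d[1],d[0]])
    s=np.arange(-w,w+.01,.25);pts=[]
    g=cv2.GaussianBlur(gray.astype(np.float32),(0,0),0.8)
    for t in np.linspace(trim,1-trim,n):
        c=p+(q-p)*t; xy=c+s[:,None]*nn
        pr=cv2.remap(g,xy[:,0].astype(np.float32).reshape(1,-1),xy[:,1].astype(np.float32).reshape(1,-1),cv2.INTER_LINEAR)[0]
        gr=np.gradient(pr)*sgn;k=int(np.argmax(gr))
        if gr[k]<2 or k<1 or k>len(s)-2: continue
        wgt=np.clip(gr[max(0,k-4):k+5],0,None); pts.append(c+nn*np.sum(s[max(0,k-4):k+5]*wgt)/wgt.sum())
    pts=np.array(pts,np.float32)
    vx,vy,x0,y0=cv2.fitLine(pts,cv2.DIST_HUBER,0,.01,.01).ravel()
    r=(pts-[x0,y0])@[-vy,vx]
    return np.cross([x0,y0,1],[x0+vx,y0+vy,1]),len(pts),float(np.std(r))
def meet(a,b):
    x=np.cross(a[0],b[0]);return x[:2]/x[2]
E
python3 - <<'E'
from h import *
im=cv2.imread("pics/top0.png");g=cv2.cvtColor(im,cv2.COLOR_BGR2GRAY);ci=camera_info("top")
F=lambda L:[np.array(p)/3+[155,160] for p in L]
def quad(name,L,z):
    P=F(L);E=[edge(g,P[i],P[(i+1)%4],+1) for i in range(4)]
    print(name,[(e[1],round(e[2],2)) for e in E])
    C=[meet(E[i-1],E[i]) for i in range(4)]
    W=np.array([onz(ci,*c,z) for c in C]); print(np.round(C,1).tolist());print(np.round(W,4))
    print("sides",[round(float(np.linalg.norm(W[i]-W[(i+1)%4])),4) for i in range(4)])
    print("dirs",[np.round(np.arctan2(*(W[(i+1)%4]-W[i])[1::-1]),4) for i in range(4)])
quad("infeed",[(398,80),(702,28),(748,228),(433,283)],.020)
quad("fixture",[(33,120),(386,66),(430,300),(64,362)],.024)
quad("fix2",[(33,120),(386,66),(430,300),(64,362)],.023)
# carrier: black/white => dark inside
P=F([(461,85),(690,57),(720,207),(484,238)])
E=[edge(g,P[i],P[(i+1)%4],-1) for i in range(4)]
C=[meet(E[i-1],E[i]) for i in range(4)];W=np.array([onz(ci,*c,.028) for c in C])
print([(e[1],round(e[2],2)) for e in E],np.round(C,1).tolist());print(np.round(W,4))
print("sides",[round(float(np.linalg.norm(W[i]-W[(i+1)%4])),4) for i in range(4)])
print("dirs",[np.round(np.arctan2(*(W[(i+1)%4]-W[i])[1::-1]),4) for i in range(4)])
E
```

```text
infeed [(40, 0.22), (40, 0.22), (40, 0.19), (40, 0.14)]
[[286.4, 185.8], [388.0, 168.3], [404.4, 235.5], [299.3, 253.9]]
[[ 0.607  -0.0549  0.02  ]
 [ 0.6424 -0.253   0.02  ]
 [ 0.5125 -0.2756  0.02  ]
 [ 0.4779 -0.0772  0.02  ]]
sides [0.2012, 0.1318, 0.2014, 0.131]
dirs [np.float64(-1.3938), np.float64(-2.9688), np.float64(1.7435), np.float64(0.1712)]
fixture [(40, 0.2), (40, 0.19), (40, 0.2), (40, 0.16)]
[[165.1, 199.5], [282.6, 180.4], [297.3, 259.9], [175.6, 280.5]]
[[ 0.5788  0.176   0.024 ]
 [ 0.6166 -0.0474  0.024 ]
 [ 0.4669 -0.0727  0.024 ]
 [ 0.4293  0.1503  0.024 ]]
sides [0.2266, 0.1519, 0.2261, 0.1516]
dirs [np.float64(-1.4029), np.float64(-2.9746), np.float64(1.7376), np.float64(0.1706)]
fix2 [(40, 0.2), (40, 0.19), (40, 0.2), (40, 0.16)]
[[165.1, 199.5], [282.6, 180.4], [297.3, 259.9], [175.6, 280.5]]
[[ 0.5789  0.1762  0.023 ]
 [ 0.6168 -0.0475  0.023 ]
 [ 0.4669 -0.0728  0.023 ]
 [ 0.4293  0.1505  0.023 ]]
sides [0.227, 0.1521, 0.2264, 0.1518]
dirs [np.float64(-1.4029), np.float64(-2.9746), np.float64(1.7376), np.float64(0.1706)]
[(40, 0.21), (40, 0.22), (40, 0.16), (40, 0.21)] [[307.4, 186.8], [384.7, 177.5], [394.6, 228.8], [315.4, 239.3]]
[[ 0.6036 -0.0941  0.028 ]
 [ 0.6223 -0.2423  0.028 ]
 [ 0.5245 -0.2547  0.028 ]
 [ 0.5046 -0.1065  0.028 ]]
sides [0.1494, 0.0985, 0.1496, 0.0998]
dirs [np.float64(-1.4459), np.float64(-3.0154), np.float64(1.7044), np.float64(0.1244)]
```

```bash
python3 -m inch '[[2,-1.7,0,0,0,0.02],[3,-2.5,0,0,0,0.02],[3,-2.5,0,0,0,0.02],[3,-2.5,0,0,0,0.02],[3,-2.5,0,0,0,0.02],[3,-2.5,0,0,0,0.02],[3,-2.5,0,0,0,0.02],[3,-2.5,0,0,0,0.02]]' 50
cat >> h.py <<'E'
def delta(target,heading,pitch=0.0):
    """remaining tool-axis shift (cm) and rotvec to a TCP target; tool y along -heading, tool down, pitch = nose-up about the carrier's y"""
    s=observe();R=Rot.from_quat(s["eef_rot"]);p=np.array(s["ee_pos"])
    h=np.array([np.cos(heading),np.sin(heading),0]);z=np.array([0,0,1.]);left=np.cross(z,h)
    B=np.c_[h,left,z]; B=B@Rot.from_euler('y',-pitch).as_matrix()
    T=np.c_[B@[0,1,0],B@[-1,0,0],B@[0,0,-1]]
    # columns: tool x, y, z
    T[:,0]=np.cross(T[:,1],T[:,2])
    rv=(R.inv()*Rot.from_matrix(T)).as_rotvec()
    print("t",round(s["time"],2),"tcp",np.round(p,4),"w",round(s["width"],3),"F",np.round(s["wrist_force"],2),"M",np.round(s["ft_torque"],2))
    print("shift cm",np.round(R.inv().apply(np.array(target)-p)*100,2),"turn",np.round(rv,4))
E
python3 -c "
from h import *
delta([.5593,-.1397,.13],1.698)"
```

```text
time: 0.82
ee_pos: [0.3908, -0.4541, 0.2137]
eef_rot: [0.998, 0.056, -0.003, -0.0]
wrist_force: [0.3, 0.5, 0.3]
width: 0.51
t 0.82 tcp [ 0.3908 -0.4541  0.2137] w 0.51 F [0.3  0.48 0.26] M [ 0.02 -0.02  0.07]
shift cm [ 20.33 -29.34   8.26] turn [-0.001   0.0069 -0.0146]
```

```bash
python3 -m inch '[[2.3,-3.3,0.5,0,0,0],[2.3,-3.3,0.7,0,0,0],[2.3,-3.3,0.9,0,0,0],[2.3,-3.3,0.9,0,0,0],[2.3,-3.3,0.9,0,0,0],[2.3,-3.3,0.9,0,0,0],[2.3,-3.3,0.9,0,0,0],[2.3,-3.3,0.9,0,0,0]]' 50
python3 -c "
from h import *
delta([.5593,-.1397,.13],1.698)"
```

```text
time: 1.48
ee_pos: [0.547, -0.1672, 0.148]
eef_rot: [0.998, 0.055, -0.001, 0.001]
wrist_force: [0.4, -0.5, 0.4]
width: 0.498
t 1.48 tcp [ 0.547  -0.1672  0.148 ] w 0.498 F [ 0.39 -0.51  0.41] M [ 0.03 -0.09  0.02]
shift cm [ 1.53 -2.6   1.79] turn [ 0.0025  0.0025 -0.0167]
```

```bash
python3 -m inch '[[0.5,-0.9,0.4,0,0,-0.01],[0.5,-0.8,0.4,0,0,0],[0.4,-0.5,0.4,0,0,0],[0.2,-0.3,0.4,0,0,0],[0,0,0,0,0,0],[0,0,0,0,0,0],[0,0,0,0,0,0],[0,0,0,0,0,0]]' 50
python3 - <<'E'
from h import *
delta([.5593,-.1397,.13],1.698)
ci=camera_info("wrist");np.savez("w1.npz",**ci);cv2.imwrite("pics/w1.png",snapshot("wrist")[:,:,::-1])
im=snapshot("scene");cv2.imwrite("pics/s1.png",cv2.resize(im[150:300,90:350,::-1],None,fx=3,fy=3))
E
```

```text
time: 2.15
ee_pos: [0.562, -0.1338, 0.1288]
eef_rot: [0.998, 0.063, -0.002, 0.0]
wrist_force: [-0.4, -0.6, 1.3]
width: 0.496
t 2.15 tcp [ 0.562  -0.1338  0.1288] w 0.496 F [-0.39 -0.63  1.29] M [-0.    0.03  0.05]
shift cm [-0.35  0.55 -0.12] turn [ 0.0002  0.0043 -0.0002]
```

View pics/w1.png

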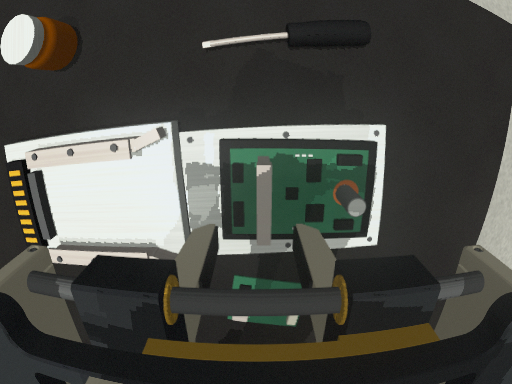

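View pics/s1.png

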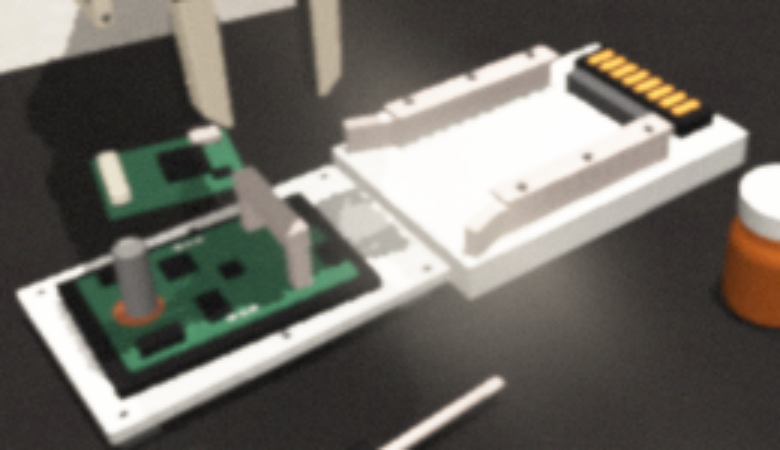

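```bash
python3 - <<'E'
from h import *
ci=dict(np.load("w1.npz"));im=cv2.imread("pics/w1.png");g=cv2.cvtColor(im,cv2.COLOR_BGR2GRAY)
c=im[110:260,0:400];cv2.imwrite("pics/w1c.png",cv2.resize(c,None,fx=2,fy=2,interpolation=cv2.INTER_CUBIC))
X=lambda u,v,z:np.round(onz(ci,u,v,z,True),4)
print("bar far end mid",X(264,158.5,.068),"near",X(264,243,.068))
# undistort points via per-point ray; nose edge points
for (a,b,sg,z) in [((220,142),(222,235),1,.028),((222,140),(375,142),1,.028),((375,142),(370,236),1,.028),((186,132),(190,240),1,.020),((174,124),(186,250),-1,.024)]:
    p=np.array(a,float);q=np.array(b,float);d=(q-p)/np.linalg.norm(q-p);nn=np.array([-d[1],d[0]]);s=np.arange(-4,4.1,.25);out=[]
    for t in np.linspace(.1,.9,9):
        xy=(p+(q-p)*t+s[:,None]*nn).astype(np.float32)
        pr=cv2.remap(cv2.GaussianBlur(g,(0,0),.8).astype(np.float32),xy[:,0].reshape(1,-1),xy[:,1].reshape(1,-1),1)[0]
        k=np.argmax(abs(np.gradient(pr)));out.append(X(*xy[k],z)[:2])
    print(a,b,[o.tolist() for o in out[::2]])
print([np.round(proj(ci,P,True),1).tolist() for P in [(.6036,-.0941,.028),(.6223,-.2423,.028),(.5593,-.1397,.068),(.607,-.0549,.02),(.6167,-.0474,.024)]])
E
```

```text
bar far end mid [ 0.5999 -0.1352  0.068 ] near [ 0.5278 -0.1451  0.068 ]
(220, 142) (222, 235) [[0.5937, -0.0957], [0.5765, -0.0982], [0.5588, -0.101], [0.5402, -0.1026], [0.5208, -0.1051]]
(222, 140) (375, 142) [[0.6084, -0.1111], [0.611, -0.1384], [0.6149, -0.1659], [0.6181, -0.1943], [0.6227, -0.224]]
(375, 142) (370, 236) [[0.6143, -0.2438], [0.5959, -0.2458], [0.577, -0.2482], [0.5575, -0.2511], [0.537, -0.2538]]
(186, 132) (190, 240) [[0.5971, -0.0643], [0.5759, -0.064], [0.5541, -0.0639], [0.5319, -0.0677], [0.5085, -0.0719]]
(174, 124) (186, 250) [[0.603, -0.0563], [0.578, -0.0538], [0.5535, -0.0586], [0.5277, -0.0627], [0.5002, -0.0675]]
[[218.1, 140.5], [377.0, 143.2], [262.8, 208.0], [178.6, 131.5], [170.7, 120.9]]
```

View pics/w1c.png

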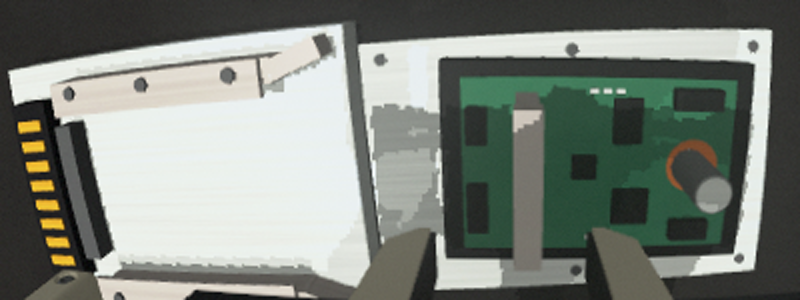

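```bash
python3 -m inch '[[-0.1,0.3,0.3,0,0.004,0],[-0.1,0.1,0.8,0,0,0],[0,0,1.2,0,0,0],[0,0,1.2,0,0,0],[0,0,1.2,0,0,0],[0,0,1.0,0,0,0],[0,0,0.6,0,0,0],[0,0,0.3,0,0,0]]' 50
python3 -c "
from h import *
delta([.5593,-.1397,.043],1.698)"
```

```text
time: 2.92
ee_pos: [0.5602, -0.1418, 0.0591]
eef_rot: [0.998, 0.061, 0.002, 0.001]
wrist_force: [-0.5, -0.4, 0.0]
width: 0.504
t 2.92 tcp [ 0.5602 -0.1418  0.0591] w 0.504 F [-0.48 -0.35  0.04] M [-0.02  0.06 -0.01]
shift cm [-0.07 -0.22  1.61] turn [ 0.0019 -0.0035 -0.0042]
```

```bash
python3 -m inch '[[0,-0.1,0.5,0,-0.003,-0.003],[0,0,0.5,0,0,0],[0,0,0.4,0,0,0],[0,0,0.2,0,0,0],[0,0,0,0,0,0],[0,0,0,0,0,0],[0,0,0,0,0,0],[0,0,0,0,0,0]]' 50
python3 -c "
from h import *
delta([.5593,-.1397,.043],1.698)"
```

```text
time: 3.58
ee_pos: [0.5606, -0.1408, 0.0417]
eef_rot: [0.998, 0.063, 0.001, 0.001]
wrist_force: [0.2, 0.5, -0.6]
width: 0.498
t 3.58 tcp [ 0.5606 -0.1408  0.0417] w 0.498 F [ 0.25  0.51 -0.6 ] M [ 0.03  0.04 -0.03]
shift cm [-0.11 -0.12 -0.13] turn [ 0.0021 -0.0009 -0.0008]
```

```bash
python3 -m inch '[[0,-0.1,0,0,0,0],[0,0,0,0,0,0],[0,0,0,0,0,0],[0,0,0,0,0,0],[0,0,0,0,0,0],[0,0,0,0,0,0],[0,0,0,0,0,0],[0,0,0,0,0,0]]' 0
python3 -c "
from h import *
delta([.5593,-.1397,.043],1.698)
im=snapshot('scene');cv2.imwrite('pics/s2.png',cv2.resize(im[150:300,90:350,::-1],None,fx=3,fy=3))"
```

```text
time: 4.25
ee_pos: [0.561, -0.1399, 0.0427]
eef_rot: [0.998, 0.063, 0.001, 0.001]
wrist_force: [-0.3, -0.6, -0.2]
width: 0.13
t 4.25 tcp [ 0.561  -0.1399  0.0427] w 0.13 F [-0.31 -0.58 -0.23] M [0.08 0.03 0.03]
shift cm [-0.16 -0.04 -0.04] turn [ 0.0028 -0.0026 -0.0009]
```

View pics/s2.png

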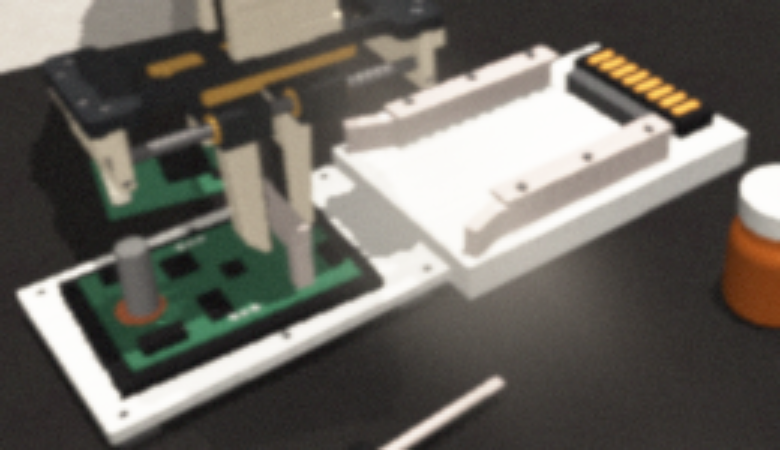

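```bash
cat >> h.py <<'E'
D=np.array([.5418,-.0601]);HF=1.739
OFF=np.array([.0346,-.0016,.0227])
def basis(heading,pitch):
    h=np.array([np.cos(heading),np.sin(heading),0]);z=np.array([0,0,1.])
    return np.c_[h,np.cross(z,h),z]@Rot.from_euler('y',-pitch).as_matrix()
def where():
    s=observe();T=Rot.from_quat(s["eef_rot"]).as_matrix()
    B=np.c_[-T[:,1],-T[:,0],-T[:,2]]
    O=np.array(s["ee_pos"])-B@OFF;n=O+B[:,0]*.075;h=O-B[:,0]*.075
    u=np.array([np.cos(HF),np.sin(HF)]);l=np.array([-u[1],u[0]])
    f=lambda p:np.round([(p[:2]-D)@u*1000,(p[:2]-D)@l*1000,p[2]*1000],1)
    print("nose",f(n),"heel",f(h),"head err",round(np.arctan2(B[1,0],B[0,0])-HF,4),"pitch",round(float(np.arcsin(B[2,0])),4),"roll",round(float(B[2,1]),4))
def go(nose_s,lat,heelz,pitch,heading=HF):
    """target: nose along/lat (mm, fixture frame), height of heel (mm world)"""
    u=np.array([np.cos(HF),np.sin(HF)]);l=np.array([-u[1],u[0]])
    B=basis(heading,pitch)
    n=np.r_[D+u*nose_s/1000+l*lat/1000,heelz/1000+.15*np.sin(pitch)]
    O=n-B[:,0]*.075
    where();delta(O+B@OFF,heading,pitch)
E
python3 -c "
from h import *
go(-15,0,20,.06)"
```

```text
nose [-41.6  -5.7  19.9] heel [-191.4    0.6   20.3] head err -0.0419 pitch -0.0028 roll -0.0026
t 4.3 tcp [ 0.561  -0.14    0.0427] w 0.121 F [ 0.33 -0.12  0.68] M [0.05 0.02 0.06]
shift cm [-0.5  -2.5  -0.66] turn [ 0.0628 -0.0038 -0.0419]
```

```bash
python3 -m inch '[[0,-0.1,-0.1,0.008,0,-0.003],[0,-0.2,-0.1,0.009,0,-0.006],[-0.1,-0.3,-0.1,0.009,0,-0.006],[-0.1,-0.3,-0.1,0.009,0,-0.006],[-0.1,-0.3,-0.1,0.009,0,-0.006],[-0.1,-0.3,-0.1,0.009,0,-0.006],[-0.1,-0.3,-0.05,0.008,0,-0.006],[0,-0.2,0,0,0,-0.003]]' 0
python3 -c "
from h import *
go(-15,0,20,.06)"
```

```text
time: 4.97
ee_pos: [0.5513, -0.1203, 0.0497]
eef_rot: [0.996, 0.086, -0.002, -0.032]
wrist_force: [0.0, -0.8, -4.0]
width: 0.129
nose [-19.2   2.4  29.7] heel [-168.9    1.9   20. ] head err 0.0035 pitch 0.0646 roll -0.0025
t 4.97 tcp [ 0.5513 -0.1203  0.0497] w 0.129 F [ 0.04 -0.78 -4.03] M [-0.27 -0.05  0.02]
shift cm [ 0.23 -0.43  0.08] turn [-0.0046 -0.0023  0.0034]
```

```bash
python3 -c "
from h import *
im=snapshot('top');cv2.imwrite('pics/t3.png',im[:,:,::-1]);cv2.imwrite('pics/t3c.png',cv2.resize(im[160:290,155:415,::-1],None,fx=3,fy=3,interpolation=cv2.INTER_CUBIC))
im=snapshot('scene');cv2.imwrite('pics/s3.png',cv2.resize(im[150:300,90:350,::-1],None,fx=3,fy=3))"
```

```text
(no output)
```

View pics/t3c.png

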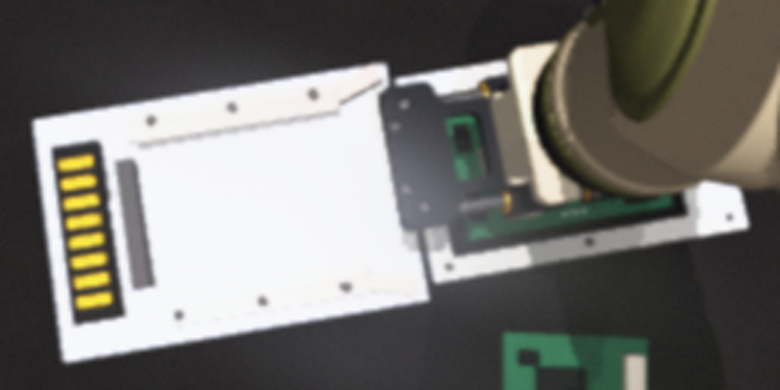

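View pics/s3.png

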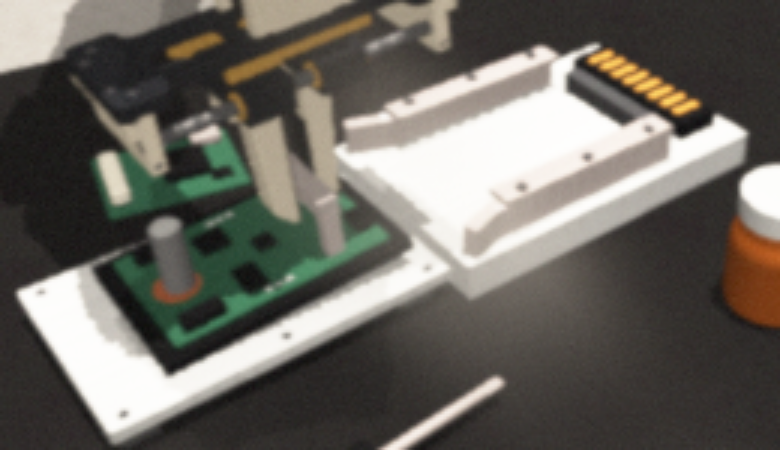

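```bash
python3 - <<'E'
from h import *
im=cv2.imread("pics/t3.png");g=cv2.cvtColor(im,cv2.COLOR_BGR2GRAY);ci=camera_info("top")
f=lambda p:np.array(p)/3+[155,160]
e=edge(g,f((690,214)),f((460,252)),-1,w=3,trim=.08);print(e[1:])
u=np.array([np.cos(HF),np.sin(HF)]);l=np.array([-u[1],u[0]])
L=e[0]
P=[]
for cx in (480,560,640,680):
    x=cx/3+155;y=-(L[0]*x+L[2])/L[1]
    z=.028
    for _ in range(3):
        w=onz(ci,x,y,z);s=(w[:2]-D)@u; z=.028+.0646*(s+.169)
    P.append([s*1000,(w[:2]-D)@l*1000])
print(np.round(P,1))
E
```

```text
(40, 0.27056121826171875)
[[ -35.7   52.1]
 [ -86.4   51.7]
 [-137.8   51.3]
 [-163.8   51.1]]
```

```bash
python3 -c "
from h import *
go(20,0,20,.06)"
python3 -m inch '[[0.1,-0.3,0,0,0,0.003],[0,-0.5,0,0,0,0],[0.1,-0.5,0.05,0,0,0],[0,-0.5,0.05,0,0,0],[0.1,-0.5,0.05,0,0,0],[0,-0.5,0.05,0,0,0],[0,-0.5,0.05,0,0,0],[0,-0.3,0,0,0,0]]' 0
python3 -c "
from h import *
go(20,0,20,.06)"
```

```text
nose [-18.7   2.3  29.6] heel [-168.4    1.7   19.9] head err 0.0038 pitch 0.0644 roll -0.0023
t 5.07 tcp [ 0.5514 -0.1198  0.0496] w 0.124 F [-1.31  0.91 -2.25] M [ 0.04  0.14 -0.04]
shift cm [ 0.23 -3.87  0.29] turn [-0.0044 -0.0021  0.0038]
time: 5.73
ee_pos: [0.5483, -0.0796, 0.0493]
eef_rot: [0.996, 0.084, -0.002, -0.032]
wrist_force: [0.5, -0.9, -1.9]
width: 0.129
nose [21.5 -1.5 29.2] heel [-128.2   -1.7   19.6] head err 0.0011 pitch 0.0638 roll -0.0022
t 5.73 tcp [ 0.5483 -0.0796  0.0493] w 0.129 F [ 0.47 -0.93 -1.9 ] M [-0.4  -0.05  0.04]
shift cm [-0.15  0.14 -0.01] turn [-0.0038 -0.0022  0.0011]
```

```bash

python3 -m inch '[[-0.05,0,0,0,0,0],[-0.05,0,0,0,0,0],[0,-0.1,0,0,0,0],[0,-0.1,0,0,0,0],[0,-0.2,0,0,0,0],[0,-0.2,0,0,0,0],[0,-0.2,0,0,0,0],[0,0,0,0,0,0]]' 0
python3 -c "
from h import *
go(60,0,20,.05)
im=snapshot('scene');cv2.imwrite('pics/s4.png',cv2.resize(im[150:300,90:350,::-1],None,fx=3,fy=3))"
```

```text
time: 6.4
ee_pos: [0.5455, -0.0705, 0.0498]
eef_rot: [0.996, 0.085, -0.002, -0.032]
wrist_force: [0.1, 1.3, -3.2]
width: 0.126
nose [30.9 -0.3 29.7] heel [-118.8   -0.6   20.1] head err 0.0015 pitch 0.064 roll -0.002
t 6.4 tcp [ 0.5455 -0.0705  0.0498] w 0.126 F [ 0.11  1.25 -3.19] M [0.03 0.01 0.  ]
shift cm [-0.03 -2.92  0.35] turn [-0.014  -0.002   0.0014]
```

View pics/s4.png

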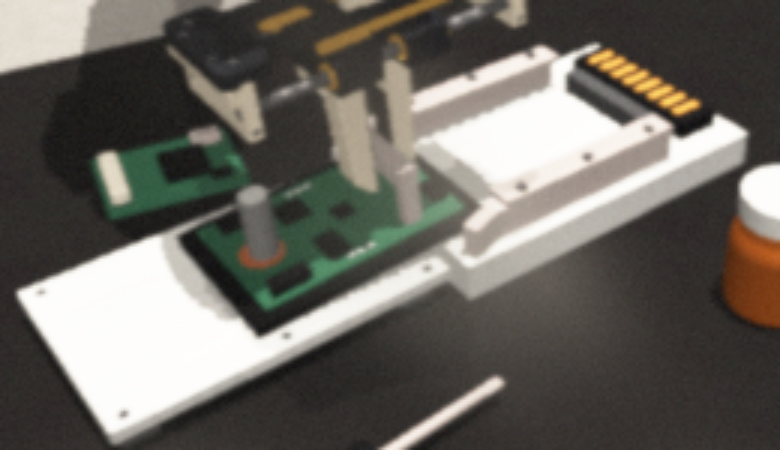

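```bash

python3 -m inch '[[0,-0.2,0,-0.003,0,0.001],[0,-0.4,0.05,-0.003,0,0],[0,-0.4,0.05,-0.003,0,0],[0,-0.4,0.05,-0.003,0,0],[0,-0.4,0,-0.003,0,0],[0,-0.3,0,0,0,0],[0,-0.2,0,0,0,0],[0,0,0,0,0,0]]' 0
python3 -c "
from h import *
go(60,0,26.5,.0)"
```

```text
time: 7.12
ee_pos: [0.5405, -0.0441, 0.0491]
eef_rot: [0.996, 0.085, -0.002, -0.024]
wrist_force: [-0.3, -0.3, -3.8]
width: 0.126
nose [57.4  0.3 28.4] heel [-92.4   0.   21.1] head err 0.0017 pitch 0.0484 roll -0.0005
t 7.12 tcp [ 0.5405 -0.0441  0.0491] w 0.126 F [-0.32 -0.3  -3.77] M [ 0.09  0.05 -0.03]
shift cm [ 0.02 -0.36  0.01] turn [-0.0484 -0.0004  0.0017]
```

```bash

python3 -m inch '[[0,0,0,-0.004,0,0],[0,-0.05,0,-0.007,0,0.001],[0,-0.05,0,-0.008,0,0],[0,-0.05,0,-0.008,0,0],[0,-0.05,0,-0.008,0,0],[0,-0.05,0,-0.007,0,0],[0,0,0,-0.004,0,0],[0,0,0,0,0,0]]' 0
python3 -c "
from h import *
go(70,0,23,.0)"
```

```text
time: 7.78
ee_pos: [0.5402, -0.0416, 0.0493]
eef_rot: [0.996, 0.084, 0.0, 0.001]
wrist_force: [0.4, 0.9, -5.3]
width: 0.126
nose [58.8  0.1 26.5] heel [-91.2   0.1  26.9] head err 0.0001 pitch -0.0028 roll -0.0007
t 7.78 tcp [ 0.5402 -0.0416  0.0493] w 0.126 F [ 0.43  0.92 -5.32] M [0.18 0.1  0.04]
shift cm [ 0.01 -1.11  0.35] turn [ 0.0028 -0.0007  0.0001]
```

```bash

python3 -m inch '[[0,-0.2,0,0,0,0],[0,-0.4,0,0,0,0],[0,-0.4,0,0,0,0],[0,-0.4,0,0,0,0],[0,-0.4,0,0,0,0],[0,-0.4,0,0,0,0],[0,-0.4,0,0,0,0],[0,-0.2,0,0,0,0]]' 0
python3 -c "
from h import *
go(110,0,25,-.0028)"
```

```text
time: 8.45
ee_pos: [0.535, -0.0112, 0.0492]
eef_rot: [0.996, 0.084, 0.001, 0.001]
wrist_force: [0.2, -0.4, -4.0]
width: 0.125
nose [89.6  0.  26.4] heel [-60.4   0.1  26.8] head err -0.0003 pitch -0.0025 roll -0.0009
t 8.45 tcp [ 0.535  -0.0112  0.0492] w 0.125 F [ 0.21 -0.36 -4.02] M [0.14 0.02 0.04]
shift cm [ 0.01 -2.04  0.18] turn [-0.0003 -0.0009 -0.0003]
```

```bash

python3 -m inch '[[0,-0.2,0.05,0,0,0],[0,-0.3,0.05,0,0,0],[0,-0.3,0.05,0,0,0],[0,-0.3,0,0,0,0],[0,-0.3,0,0,0,0],[0,-0.3,0,0,0,0],[0,-0.2,0,0,0,0],[0,0,0,0,0,0]]' 0
python3 -c "
from h import *
go(130,0,24,-.0028)"
```

```text
time: 9.12
ee_pos: [0.5317, 0.0099, 0.0476]
eef_rot: [0.996, 0.084, 0.001, 0.001]
wrist_force: [-0.2, 0.1, -3.1]
width: 0.126
nose [111.   -0.2  24.8] heel [-39.   -0.2  25.2] head err 0.0001 pitch -0.0026 roll -0.0014
t 9.12 tcp [0.5317 0.0099 0.0476] w 0.126 F [-0.18  0.08 -3.09] M [ 0.15  0.07 -0.02]
shift cm [-0.02 -1.9   0.12] turn [-0.0002 -0.0014  0.0001]
```

```bash

python3 -m inch '[[0,-0.2,0.05,0,0,0],[0,-0.2,0,0,0,0],[0,-0.2,0.05,0,0,0],[0,-0.2,0,0,0,0],[0,-0.2,0,0,0,0],[0,-0.2,0,0,0,0],[0,0,0,0,0,0],[0,0,0,0,0,0]]' 0
python3 -c "
from h import *
for i in range(4): print(np.round(observe()['wrist_force'],2)); snapshot('top')
go(150,0,24,-.0028)"
```

```text
time: 9.78
ee_pos: [0.5302, 0.0212, 0.0473]
eef_rot: [0.997, 0.083, 0.002, 0.002]
wrist_force: [-1.2, -2.3, -1.7]
width: 0.128
[-1.18 -2.32 -1.69]
[-0.13 -0.74 -2.1 ]
[-1.   -0.69 -1.94]
[ 0.15 -0.13 -2.35]
nose [122.5  -0.8  24.4] heel [-27.5  -0.5  25. ] head err -0.0019 pitch -0.0041 roll -0.0028
t 9.98 tcp [0.5302 0.0213 0.0473] w 0.127 F [-0.22  0.09 -1.14] M [0.15 0.11 0.01]
shift cm [-0.07 -2.75  0.08] turn [ 0.0013 -0.0028 -0.0019]
```

```bash

python3 -m inch '[[0,-0.2,0,0,-0.002,-0.001],[-0.05,-0.3,0,0,0,0],[0,-0.4,0,0,0,0],[0,-0.4,0,0,0,0],[0,-0.4,0,0,0,0],[0,-0.4,0,0,0,0],[0,-0.3,0,0,0,0],[0,-0.2,0,0,0,0]]' 0
python3 -c "
from h import *
go(165,0,24,-.0028)
cv2.imwrite('pics/s5.png',cv2.resize(snapshot('scene')[130:280,130:390,::-1],None,fx=3,fy=3))
print(np.round(observe()['wrist_force'],2))
im=snapshot('top');cv2.imwrite('pics/t5.png',im[:,:,::-1]);cv2.imwrite('pics/t5c.png',cv2.resize(im[160:290,155:415,::-1],None,fx=3,fy=3,interpolation=cv2.INTER_CUBIC))
"
```

```text
time: 10.65
ee_pos: [0.5254, 0.0485, 0.0472]
eef_rot: [0.997, 0.083, 0.001, 0.002]
wrist_force: [0.6, -1.4, -2.2]
width: 0.127
nose [150.1  -0.5  24.4] heel [ 0.1 -0.2 25.1] head err -0.0021 pitch -0.0047 roll -0.0014
t 10.65 tcp [0.5254 0.0485 0.0472] w 0.127 F [ 0.57 -1.4  -2.17] M [-0.25 -0.1   0.01]
shift cm [-0.05 -1.48  0.08] turn [ 0.0019 -0.0014 -0.0021]
[-0.33  2.14 -1.04]
```

View pics/s5.png

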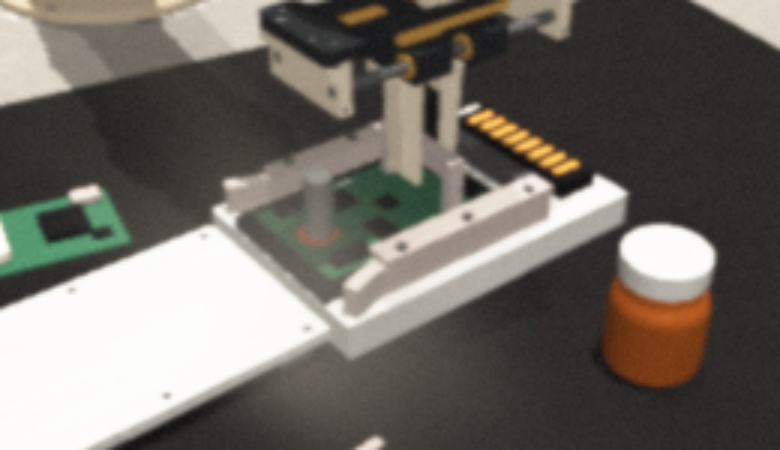

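View pics/t5c.png

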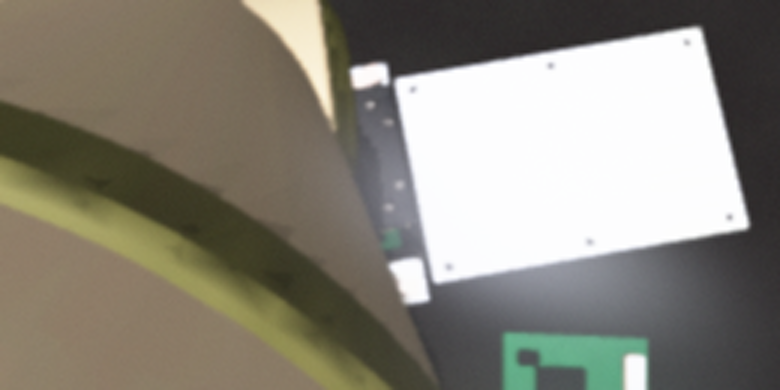

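```bash

python3 -m inch '[[-0.03,-0.15,0,0,0,-0.001],[0,-0.2,0,0,0,-0.001],[0,-0.2,0,0,0,0],[0,-0.2,0,0,0,0],[0,-0.15,0,0,0,0],[0,-0.15,0,0,0,0],[0,-0.1,0,0,0,0],[0,-0.1,0,0,0,0]]' 0
python3 -c "
from h import *
go(165,0,24.8,-.0028)"
```

```text
time: 11.42
ee_pos: [0.523, 0.0611, 0.0472]
eef_rot: [0.996, 0.084, 0.001, 0.002]
wrist_force: [0.2, -1.7, -1.7]
width: 0.123
nose [163.   -0.2  24.3] heel [13.  -0.1 25.1] head err -0.0009 pitch -0.0051 roll -0.0016
t 11.42 tcp [0.523  0.0611 0.0472] w 0.123 F [ 0.24 -1.75 -1.66] M [-0.29 -0.07 -0.  ]
shift cm [-0.01 -0.2   0.  ] turn [ 0.0023 -0.0016 -0.0009]
```

```bash

python3 -m inch '[[0,-0.05,0,0,0,0],[0,-0.05,0,0,0,0],[0,-0.05,0,0,0,0],[0,-0.05,0,0,0,0],[0,-0.05,0,0,0,0],[0,-0.05,0,0,0,0],[0,-0.05,0,0,0,0],[0,-0.05,0,0,0,0]]' 0
python3 -c "
from h import *
go(165,0,24.8,-.0028)"
```

```text
time: 12.08
ee_pos: [0.5228, 0.0629, 0.0473]
eef_rot: [0.997, 0.082, 0.001, 0.004]
wrist_force: [1.3, -5.4, -1.5]
width: 0.126
nose [164.6  -0.4  24.3] heel [14.6  0.1 25.4] head err -0.0033 pitch -0.0076 roll -0.002
t 12.08 tcp [0.5228 0.0629 0.0473] w 0.126 F [ 1.28 -5.41 -1.46] M [-0.98 -0.16  0.02]
shift cm [-0.02 -0.03  0.01] turn [ 0.0048 -0.002  -0.0033]
```

```bash

python3 -m inch '[[0,-0.06,0,0,0,0],[0,-0.07,0,0,0,0],[0,-0.08,0,0.001,0,0],[0,-0.08,0,0.001,0,0],[0,-0.08,0,0.001,0,0],[0,-0.08,0,0.001,0,0],[0,-0.08,0,0.001,0,0],[0,-0.08,0,0.001,0,0]]' 0
python3 -c "
from h import *
go(165,0,24.8,-.0028)"
```

```text
time: 12.75
ee_pos: [0.5227, 0.063, 0.0474]
eef_rot: [0.997, 0.08, 0.002, 0.003]
wrist_force: [2.2, -6.3, -2.9]
width: 0.128
nose [164.8  -0.6  24.4] heel [14.8  0.7 25.5] head err -0.0084 pitch -0.0072 roll -0.0026
t 12.75 tcp [0.5227 0.063  0.0474] w 0.128 F [ 2.17 -6.25 -2.89] M [-1.33 -0.3   0.17]
shift cm [-0.02 -0.02  0.02] turn [ 0.0044 -0.0025 -0.0084]
```

```bash

python3 -m inch '[[0,-0.08,0,0.001,0,0],[0,-0.09,0,0.001,0,0],[0,-0.1,0,0.001,0,0],[0,-0.1,0,0.001,0,0],[0,-0.1,0,0.001,0,0],[0,-0.1,0,0.001,0,0],[0,-0.1,0,0.001,0,0],[0,-0.1,0,0.001,0,0]]' 0
python3 -c "
from h import *
go(165,0,24.8,-.0028)"
```

```text
time: 13.42
ee_pos: [0.5227, 0.063, 0.0474]
eef_rot: [0.997, 0.077, 0.002, 0.003]
wrist_force: [1.6, -6.6, -1.9]
width: 0.127
nose [164.8  -0.8  24.5] heel [14.9  1.2 25.4] head err -0.0134 pitch -0.0064 roll -0.0032
t 13.42 tcp [0.5227 0.063  0.0474] w 0.127 F [ 1.59 -6.63 -1.89] M [-1.54 -0.3   0.19]
shift cm [-0.02 -0.01  0.02] turn [ 0.0037 -0.0032 -0.0134]
```

```bash

python3 -m inch '[[0,-0.1,0,0,0,-0.003],[0,-0.12,0,0,0,-0.003],[0,-0.13,0,0.001,0,-0.003],[0,-0.14,0,0.001,0,-0.003],[0,-0.14,0,0.001,0,-0.003],[0,-0.14,0,0.001,0,-0.003],[0,-0.14,0,0.001,0,-0.003],[0,-0.14,0,0.001,0,-0.003]]' 0
python3 -c "
from h import *
go(165,0,24.8,-.0028)"
```

```text
time: 14.08
ee_pos: [0.5227, 0.0631, 0.0477]
eef_rot: [0.996, 0.085, 0.002, 0.005]
wrist_force: [2.0, -8.0, -2.1]
width: 0.127
nose [164.9  -0.3  24.6] heel [14.9 -0.5 26.1] head err 0.0017 pitch -0.0101 roll -0.0041
t 14.08 tcp [0.5227 0.0631 0.0477] w 0.127 F [ 2.01 -7.96 -2.09] M [-1.8  -0.37 -0.01]
shift cm [-0.02  0.    0.05] turn [ 0.0073 -0.0041  0.0017]
```

```bash

python3 -m inch '[[0,-0.14,0,0.002,0,-0.001],[0,-0.14,0,0.002,0,-0.001],[0,-0.14,0,0.002,0,-0.001],[0,-0.14,0,0.002,0,-0.001],[0,-0.14,0,0.002,0,-0.001],[0,-0.14,0,0.002,0,-0.001],[0,-0.14,0.02,0.002,0,-0.001],[0,-0.14,0.02,0.002,0,-0.001]]' 0
python3 -c "
from h import *
go(165,0,24.8,-.0028)"
```

```text
time: 14.75
ee_pos: [0.5228, 0.0629, 0.0473]
eef_rot: [0.997, 0.083, 0.003, 0.002]
wrist_force: [1.5, -8.3, 0.5]
width: 0.126
nose [164.8  -0.5  24.4] heel [14.8 -0.1 25. ] head err -0.0026 pitch -0.0042 roll -0.005
t 14.75 tcp [0.5228 0.0629 0.0473] w 0.126 F [ 1.53 -8.34  0.47] M [-1.76 -0.2   0.07]
shift cm [-0.03 -0.02  0.01] turn [ 0.0014 -0.005  -0.0026]
```

```bash

python3 -m inch '[[0,-0.08,0,0,0,0],[0,-0.03,0,0,0,0],[0,0,0,0,-0.002,0],[0,0,0,0.001,-0.002,0],[0,0,0,0,0,0],[0,0,0,0,0,0],[0,0,0,0,0,0],[0,0,0,0,0,0]]' 0
python3 -c "
from h import *
go(165,0,24.8,-.0028)"
```

```text
time: 15.42
ee_pos: [0.5227, 0.0628, 0.0473]
eef_rot: [0.997, 0.082, 0.0, 0.002]
wrist_force: [1.3, -4.6, -1.7]
width: 0.129
nose [164.7  -0.3  24.4] heel [14.7  0.2 25. ] head err -0.0037 pitch -0.004 roll -0.0005
t 15.42 tcp [0.5227 0.0628 0.0473] w 0.129 F [ 1.33 -4.56 -1.71] M [-0.81 -0.2   0.11]
shift cm [-0.02 -0.03  0.01] turn [ 0.0012 -0.0005 -0.0037]
```

```bash

python3 -m inch '[[0,0.02,0,0,0,0],[0,0.02,0,0,0,0],[0,0,0,0,0,0],[0,0,0,0,0,0],[0,0,0,0,0,0],[0,0,0,0,0,0],[0,0,0,0,0,0],[0,0,0,0,0,0]]' 0
python3 -c "
from h import *
go(165,0,24.8,-.0028)"
python3 -m inch '[[0,0,0,0,0,0],[0,0,0,0,0,0],[0,0,0,0,0,0],[0,0,0,0,0,0],[0,0,0,0,0,0],[0,0,0,0,0,0],[0,0,0,0,0,0],[0,0,0,0,0,0]]' 45
python3 -c "
from h import *
go(165,0,24.8,-.0028)"
```

```text
time: 16.08
ee_pos: [0.5227, 0.0628, 0.0473]
eef_rot: [0.997, 0.082, 0.0, 0.002]
wrist_force: [0.3, -3.7, -1.2]
width: 0.128
nose [164.7  -0.3  24.4] heel [14.7  0.2 25. ] head err -0.0032 pitch -0.0037 roll -0.0006
t 16.08 tcp [0.5227 0.0628 0.0473] w 0.128 F [ 0.27 -3.67 -1.18] M [-0.75 -0.16  0.09]
shift cm [-0.02 -0.03  0.01] turn [ 0.0009 -0.0005 -0.0032]
time: 16.75
ee_pos: [0.5226, 0.0666, 0.0477]
eef_rot: [0.996, 0.084, 0.001, 0.0]
wrist_force: [0.7, 0.0, 0.2]
width: 0.45
nose [168.5  -0.8  24.9] heel [18.5 -0.8 25. ] head err 0.0001 pitch -0.0003 roll -0.0014
t 16.75 tcp [0.5226 0.0666 0.0477] w 0.45 F [0.71 0.04 0.17] M [-0.02 -0.02  0.01]
shift cm [-0.07  0.34  0.05] turn [-0.0025 -0.0014  0.0001]
```

```bash

python3 -m inch '[[0,0.2,-0.2,0,0,0],[0,0.1,-0.6,0,0,0],[0,0,-1.2,0,0,0],[0,0,-1.8,0,0,0],[0,0,-2.0,0,0,0],[0,0,-2.0,0,0,0],[0,0,-2.0,0,0,0],[0,0,-1.0,0,0,0]]' 45
python3 -m inch '[[1.0,3,-1.5,0,0,0],[1,3,-1.5,0,0,0],[1,3,-1.5,0,0,0],[1,3,-1.5,0,0,0],[1,3,-1.5,0,0,0],[1,3,-1,0,0,0],[0,1,0,0,0,0],[0,0,0,0,0,0]]' 45
python3 -c "
from h import *
print(observe()['ee_pos'],observe()['wrist_force'])
cv2.imwrite('pics/s6.png',cv2.resize(snapshot('scene')[130:280,130:390,::-1],None,fx=3,fy=3))
im=snapshot('top');cv2.imwrite('pics/t6.png',im[:,:,::-1]);cv2.imwrite('pics/t6c.png',cv2.resize(im[160:290,155:415,::-1],None,fx=3,fy=3,interpolation=cv2.INTER_CUBIC))
"
```

```text
time: 17.42
ee_pos: [0.5212, 0.0617, 0.1601]
eef_rot: [0.997, 0.083, -0.002, 0.001]
wrist_force: [0.6, -0.7, 0.4]
width: 0.449
time: 18.08
ee_pos: [0.615, -0.1235, 0.258]
eef_rot: [0.996, 0.086, 0.001, 0.001]
wrist_force: [0.4, -0.2, -1.6]
width: 0.45
[ 0.61496314 -0.12351791  0.25797689] [ 0.42564266 -0.22469895 -1.57931065]
```

View pics/s6.png

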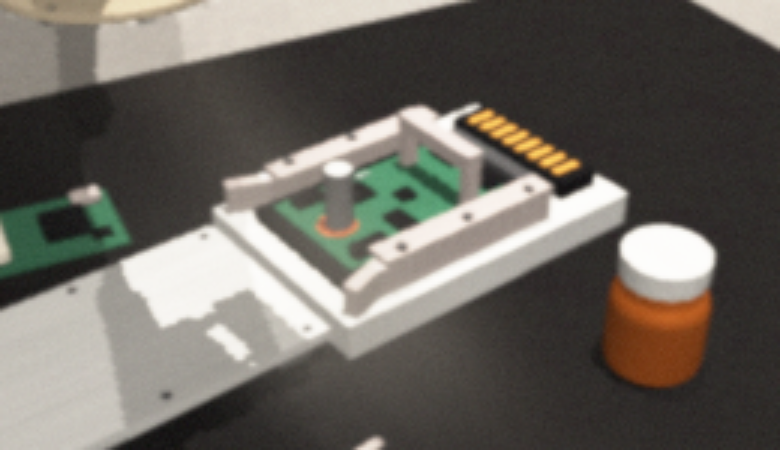

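View pics/t6c.png

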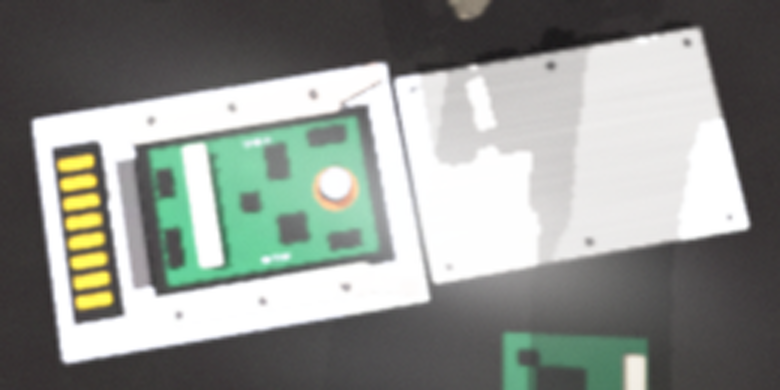

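```bash
python3 - <<'E'
from h import *
g=cv2.cvtColor(cv2.imread("pics/t6.png"),cv2.COLOR_BGR2GRAY);ci=camera_info("top")
f=lambda p:np.array(p)/3+[155,160]
u=np.array([np.cos(HF),np.sin(HF)]);l=np.array([-u[1],u[0]])
for nm,a,b,sg in [("heel",(366,118),(392,255),-1),("nose",(137,168),(156,282),1)]:
    e=edge(g,f(a),f(b),-1 if nm=="heel" else -1,w=2.5,trim=.1);
    e2=edge(g,f(a),f(b),1,w=2.5,trim=.1)
    for q in (e,e2):
        L=q[0];P=[]
        for t in (.1,.9):
            y=f(a)[1]*(1-t)+f(b)[1]*t;x=-(L[1]*y+L[2])/L[0];w=onz(ci,x,y,.0327);P.append([(w[:2]-D)@u*1000,(w[:2]-D)@l*1000])
        P=np.array(P);print(nm,q[1],round(q[2],2),np.round(P,1).tolist(),"tilt",round((P[1,0]-P[0,0])/(P[1,1]-P[0,1]),3))
E
```

```text
heel 40 0.18 [[16.1, -31.3], [16.5, 37.4]] tilt 0.005
heel 1 0.0 [[59.5, -38.5], [-205.6, 74.4]] tilt -2.348
nose 6 0.02 [[159.3, -24.9], [158.6, 31.7]] tilt -0.012
nose 36 0.13 [[166.1, -26.0], [165.4, 30.6]] tilt -0.011
```

```bash
python3 -m inch '[[0,0,0,0,0,0],[0,0,0,0,0,0],[0,0,0,0,0,0],[0,0,0,0,0,0],[0,0,0,0,0,0],[0,0,0,0,0,0],[0,0,0,0,0,0],[0,0,0,0,0,0]]'
python3 -c "
from rig import *
print(hand_in())"
```

```text
time: 18.85
ee_pos: [0.6113, -0.1112, 0.2549]
eef_rot: [0.996, 0.092, -0.002, -0.002]
wrist_force: [0.8, -0.1, 0.1]
width: 0.447
the job is handed in; nothing more can be done
None
```

The carrier is home against the end stop with the can standing on its pad, and I handed the job in at about 19 s. The hand-in gives no verdict.

**What I did:**
- I gripped the bar, tipped the nose up about 0.064 rad and took it past the deck edge with the heel on the infeed plate. The nose was 21 to 31 mm past the edge for about 0.7 s.
- I then levelled the carrier. It travelled about 50 mm some 2 mm above the deck instead of sliding, was lowered until it touched, and slid the rest of the way to the stop.
- I pressed it there with a wrist force of about 8 N for over half a second. Some of that is friction, so the push on the stop itself was somewhat less. I eased off to 3.7 N, let go and withdrew.

**Last checks (top and scene cameras):**
- **Position:** the nose edge measures about 165.7 mm past the deck edge, against 165 mm nominal. The heel edge is about 16 mm past it, against 15 mm nominal.
- **Squareness:** the nose edge reads within 0.012 rad of square and the heel edge within 0.005 rad. The two differ, but both are within the 0.035 rad limit.
- **Can:** it stands upright on its pad by eye; I did not measure its angle or offset.
- **Bystanders:** I never went near them with the gripper, and in the last pictures the jar and spare board look unmoved. I did not re-measure them, and the screwdriver was mostly outside those crops.

**Disagreements:**
- The wrist camera put the bar about 4 mm further sideways than the top camera. That was along the bar, so it did not matter for the grip.
- The tool yawed about 0.013 rad while pressing, and I turned it back before letting go.

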